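# Find the socket that fits the nut

## Robot

A 6-joint arm with a two-finger parallel gripper is mounted at the origin on a cart in front of the work surface, level with it; the furniture and walls round the work are solid. World frame = base frame: x ahead of the robot, y to its left, z up, the work surface at z = 0. Lengths are in m, angles in degrees, forces in N, time in s.
With the tool pointing down it reaches from about 0.35 to 0.975 m from the base axis. Payload 7.1 kg.
Tool frame: the origin (TCP) lies on the centre line of the jaws, within the pads' length; the fingertips stand 19 mm ahead of it and the grasp point (between the pads) is the TCP; x points along the fingers, z is the direction in which the jaws open and shut, and the axes are right-handed (so a half turn about x gives the same grasp; the last joint's range is limited). The gripper opens to 88 mm and grips with 3 to 60 N. Pads are 20 mm wide; open, the fingers measure 115 mm over their backs; the gripper's body (75 mm by 178 mm) begins 61 mm behind the grasp point.
Start: joints at [71.62, 24.242, 93.386, -0, 62.372, -1.089], TCP at [0.186, 0.597, 0.242] pointing down, gripper open.
Joint ranges: [-172.04, 172.04], [-51.8, 120.97], [4.93, 147.93], [-75.15, 255.16], [6.16, 154.13], [-145.62, 145.62]. Speed limits (degrees/s): [136.94, 136.94, 172.46, 180, 180, 180].

## Interface

Orientations are given as [roll, pitch, yaw] about the fixed x, y, z axes, in that order (R = Rz(yaw) Ry(pitch) Rx(roll)).
In Python, from rig import robot, cams, spot_in, tip_of gives the robot as it stands.
- The arm moves only by the shell command python3 -m pendant 'ROWS' [FORCE]. ROWS is JSON, a list of rows, each an object of numbers: "hand": the finger opening in mm, from 0 to 87.8; "tx", "ty", "tz": the shift along the world's x, y, z in mm; "wx", "wy", "wz": the turn, a rotation vector about the world's x, y, z in rad. In form: [{"hand": .., "tx": .., "ty": .., "tz": .., "wx": .., "wy": .., "wz": ..}, ...]. A call has exactly 5 rows; each row is the pose to reach, as a shift and turn from the pose commanded when the call began; what a row does not reach only later rows make up. A row lasts 1/12 s, in which the tool goes at most 41.7 mm and 7.16 degrees, less where a joint would pass 70% of its speed; a pose out of reach is approached as far as the arm can. A call with a gripper value outside its range is refused whole. The fingers move at their own pace and stop on an object; FORCE is the grip in N (left out, the last holds). Time passes only in rows, so rows that repeat a pose let the fingers close, or fill a call up. It gives the time, the measured TCP pose, the force and the opening at its end, in the units of the state.
- robot.sense(): the state, without advancing time (a new reading comes with each control period).
- cams.capture(name): name is "scene" or "top" or "wrist"; returns a dict with "img" (384x512x3 uint8, red, green, blue), "mtx" (3x3 intrinsics, pixels), "cam_to_world" (4x4, takes a point from camera to world coordinates); the wrist camera has in their place "mount" (4x4, takes a point from camera to tool coordinates, whose origin is the TCP and whose axes are the tool frame's). Camera axes: x right, y down, z forward; pixel columns grow to the right and rows downward; lengths in m; the calibration is good to about 2 mm. A picture is of the moment at which its call begins: read the wrist's pose just before it. There is no depth.
- robot.job_done(): hands the job in, once; it reports no verdict.
Trained networks look in the newest picture that a camera, given by its name, has taken for a name from the list of things; names that differ only in an ending like _2 or _b are one class to them, and where a whole thing is asked for, a point or a joint stands for the part that bears it (a point fixed in the world has none). Each returns a list of dicts, best first, with "conf" (0 to 1); they miss things now and then, are a little off and sometimes report something else, mostly with a low value. They report only what shows in the picture. A call takes as long as a camera call. They do not tell look-alikes from the thing itself.
- spot_in(target, camera): "rect" ([centre column, centre row, width, height] in pixels, round what is visible of it).
- tip_of(target, camera): "uv" ([column, row] in pixels: a listed point, or the origin of a listed thing).
The state is a dict: "t": time; "joint_positions": joint angles; "joint_vel": joint speeds; "joint_torque": joint torques, N m; "tool_pos": TCP position; "tcp_rot": TCP orientation; "force": force on the tool from outside, world axes, zero at the start; "torque": the same for the moment, N m; "finger_gap": opening from 0.0 (shut) to 1.0 (fully open).
Only numpy, scipy, OpenCV 4.12 (cv2) and the standard library are available. Lean on these libraries where they do the work, as an engineer would, in place of code of your own. Each camera call takes 0.05 s, during which the arm holds its last target.

## Task

One of the three flanges stands on the black rubber mat: find which of the three sockets in the tray fits its hex nut snugly, neither too small to go on nor big and slack. Seat that socket fully down over the nut, upright, and finish while still holding it there in the gripper; the other two sockets must end standing upright in the tray.

Things in the scene. Friction and masses are not known exactly. Their poses are not given: they have to be found in the camera images.
- mat: Square black rubber mat, 150 x 150 x 3 mm, fixed; origin at the middle of its underside. The flange on it is the one to work on (its nut is within 10 mm of the mat's middle seen from above; any of the three flanges may be there, the other two are spares).
- tray: Fixed open grey tray, 85 mm (its x) by 216 mm (its y), rim 16 mm high, walls 3 mm, inner floor 3 mm above its underside; two low walls part it into three cells along its y (centres at y = -71, 0, +71 mm). Origin at the middle of its underside. At the start one socket stands mouth down near the middle of each cell.
- nut_1_foot (a point): Fixed round steel flange, 90 mm across, 16 mm thick, with a tight, fixed hex nut in the middle. Point on the nut's axis at its foot, on the flange's top face; z up; nut flats face this frame's x and every 60 degrees from it. The three flanges differ only in nut size: 19, 24 or 30 mm across flats; which has which is not told.
- nut_2_foot (a point): Fixed round steel flange, 90 mm across, 16 mm thick, with a tight, fixed hex nut in the middle. Point on the nut's axis at its foot, on the flange's top face; z up; nut flats face this frame's x and every 60 degrees from it. On every flange the nut is 14 mm tall with chamfered top corners; its stud stands 3 mm above it.
- nut_3_foot (a point): Fixed round steel flange, 90 mm across, 16 mm thick, with a tight, fixed hex nut in the middle. Point on the nut's axis at its foot, on the flange's top face; z up; nut flats face this frame's x and every 60 degrees from it. Built like the other two, with another nut size.
- socket_1_mid (a point): Loose steel socket with a hex adapter, the middle-sized of three: outer diameter 38 mm, 70 mm tall, about 0.25 kg. Point on its axis, half-way up (35 mm above the mouth rim); z up. On all three the lower 32 mm is the round body, the upper 38 mm a hex adapter to grip, 19 mm across flats; its flats and the bore's face this frame's x and every 60 degrees from it.
- socket_2_mid (a point): Loose steel socket with a hex adapter, the widest of three: outer diameter 45 mm, 70 mm tall, about 0.25 kg. Point on its axis, half-way up (35 mm above the mouth rim); z up. On all three the six-sided bore opens downward, 24 mm deep; wider body, bigger bore. Each fits one nut size with 1 mm play a side and goes on within 9 degrees of the flats.
- socket_3_mid (a point): Loose steel socket with a hex adapter, the narrowest of three: outer diameter 32 mm, 70 mm tall, about 0.25 kg. Point on its axis, half-way up (35 mm above the mouth rim); z up. A socket too small for the nut stops more than 10 mm above the flange face; too big a one drops over it slack. So the narrowest that goes right down to the flange face is the one that fits.
Not all that is in view belongs to the job. Leave any pink or red look-alike of the part that bears socket_1_mid alone.

How it is judged (in metres and radians):
At the end, for the whole second after the job is handed in: The matching socket is on the nut of the flange on the mat: axes within 4 mm, rim within 3 mm of the flange face, within 0.06 rad of upright, gripped with over 2 N. The other two stand at rest on the tray floor, within 0.15 rad of upright (((horizontal distance between nut_1_foot and mat below 0.03 m and horizontal distance between socket_2_mid and nut_1_foot below 0.004 m and z of socket_2_mid in the frame of nut_1_foot below 0.038 m and angle between socket_2_mid's own z axis and vertical below 0.06 rad and height (world z) of socket_2_mid above 0.045 m and contact force between the fingers and socket_2 above 2 N and z of each of socket_1_mid, socket_3_mid in the frame of tray below 0.045 m and angle between each of socket_1_mid, socket_3_mid's own z axis and vertical below 0.15 rad and x of socket_1_mid in the frame of tray between -0.045 and 0.045 m and y of socket_1_mid in the frame of tray between -0.11 and 0.11 m and linear speed of each of socket_1, socket_3 below 0.02 m/s and x of socket_3_mid in the frame of tray between -0.045 and 0.045 m and y of socket_3_mid in the frame of tray between -0.11 and 0.11 m) or (horizontal distance between nut_2_foot and mat below 0.03 m and horizontal distance between socket_3_mid and nut_2_foot below 0.004 m and z of socket_3_mid in the frame of nut_2_foot below 0.038 m and angle between socket_3_mid's own z axis and vertical below 0.06 rad and height (world z) of socket_3_mid above 0.045 m and contact force between the fingers and socket_3 above 2 N and z of each of socket_1_mid, socket_2_mid in the frame of tray below 0.045 m and angle between each of socket_1_mid, socket_2_mid's own z axis and vertical below 0.15 rad and x of socket_1_mid in the frame of tray between -0.045 and 0.045 m and y of socket_1_mid in the frame of tray between -0.11 and 0.11 m and linear speed of each of socket_1, socket_2 below 0.02 m/s and x of socket_2_mid in the frame of tray between -0.045 and 0.045 m and y of socket_2_mid in the frame of tray between -0.11 and 0.11 m) or (horizontal distance between nut_3_foot and mat below 0.03 m and horizontal distance between socket_1_mid and nut_3_foot below 0.004 m and z of socket_1_mid in the frame of nut_3_foot below 0.038 m and angle between socket_1_mid's own z axis and vertical below 0.06 rad and height (world z) of socket_1_mid above 0.045 m and contact force between the fingers and socket_1 above 2 N and z of each of socket_2_mid, socket_3_mid in the frame of tray below 0.045 m and angle between each of socket_2_mid, socket_3_mid's own z axis and vertical below 0.15 rad and x of socket_2_mid in the frame of tray between -0.045 and 0.045 m and y of socket_2_mid in the frame of tray between -0.11 and 0.11 m and linear speed of each of socket_2, socket_3 below 0.02 m/s and x of socket_3_mid in the frame of tray between -0.045 and 0.045 m and y of socket_3_mid in the frame of tray between -0.11 and 0.11 m))); the arm keeps its last pose, push and grip.
It also fails if it takes over 72 s, if anything falls off the work surface, if the arm or the gripper's body presses on something with over 40 N, if the wrist force passes 120 N, or if a joint passes its speed limit or range.

## Working session

There is one attempt and no reset: what is moved stays moved. The work goes in short steps, Python scripts to look and compute and a shell command to move; the robot and the scene stay as the last step left them, time stands still between calls to the robot, and variables do not carry over. Pictures are saved under pics/ and viewed, and the job is handed in when it is done.

```bash
ls; mkdir -p pics; python3 - <<'E'
from rig import robot,cams,spot_in,tip_of
import cv2
s=robot.sense();print(s)
for n in ["scene","top","wrist"]:
    c=cams.capture(n);cv2.imwrite(f"pics/{n}0.png",c["img"][:,:,::-1])
    print(n,c["mtx"].round(1).tolist(),(c.get("cam_to_world") if "cam_to_world" in c else c["mount"]).round(4).tolist())
    for t in ["mat","tray","nut_1_foot","socket_1_mid"]:
        print(t,[(round(d["conf"],2),[round(x) for x in d["uv"]]) for d in tip_of(t,n)])
E
```

```text
pics
{'t': 0.0, 'joint_positions': array([ 7.16199309e+01,  2.42837552e+01,  9.34318077e+01, -1.88116409e-03,
        6.23717879e+01, -1.08882890e+00]), 'joint_vel': array([-0.07620147, -0.04699194, -0.01590447,  0.04809109, -0.03445596,
       -0.00319946]), 'joint_torque': array([ 1.57900737e-03, -5.44625902e+01, -2.73673171e+01,  6.45114155e-02,
        2.27497896e-02, -9.62155173e-05]), 'tool_pos': array([0.18558679, 0.59625586, 0.24090647]), 'tcp_rot': array([-179.99662291,   89.91263335, -107.28698949]), 'force': array([-0.42213707,  0.23906088, -0.49886844]), 'torque': array([ 0.02162575,  0.01756412, -0.01567458]), 'finger_gap': 0.9989453537378091}
scene [[491.0, 0.0, 256.8], [0.0, 491.0, 192.2], [0.0, 0.0, 1.0]] [[0.8593, -0.3269, 0.3934, 0.0138], [-0.511, -0.5137, 0.6892, -0.8813], [-0.0232, -0.7932, -0.6085, 0.8004], [0.0, 0.0, 0.0, 1.0]]
mat [(0.62, [261, 226])]
tray [(0.68, [262, 223]), (0.66, [203, 168])]
nut_1_foot [(0.59, [336, 264])]
socket_1_mid [(0.74, [201, 161]), (0.55, [264, 226]), (0.53, [159, 163]), (0.48, [234, 144])]
top [[365.6, 0.0, 261.3], [0.0, 365.6, 188.9], [0.0, 0.0, 1.0]] [[0.0074, -0.9935, 0.1136, 0.4325], [-1.0, -0.0066, 0.0071, -0.0383], [-0.0063, -0.1137, -0.9935, 0.9017], [0.0, 0.0, 0.0, 1.0]]
mat [(0.97, [289, 209])]
tray [(0.93, [166, 214])]
nut_1_foot [(0.55, [374, 195])]
socket_1_mid [(0.53, [162, 217]), (0.53, [141, 266]), (0.51, [158, 167])]
wrist [[272.7, 0.0, 257.8], [0.0, 272.7, 187.9], [0.0, 0.0, 1.0]] [[0.0006, -0.2922, 0.9564, -0.1426], [-0.0006, -0.9564, -0.2922, 0.0806], [1.0, -0.0004, -0.0008, 0.0003], [0.0, 0.0, 0.0, 1.0]]
mat []
tray []
nut_1_foot []
socket_1_mid []
```

View pics/scene0.png

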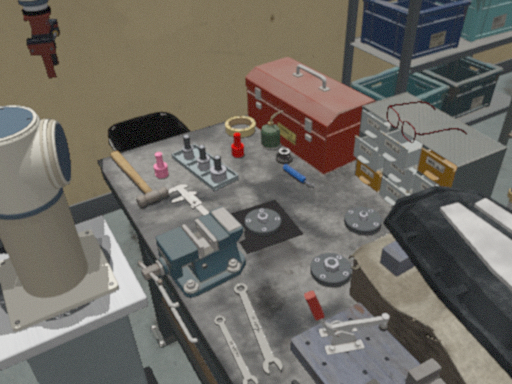

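View pics/top0.png

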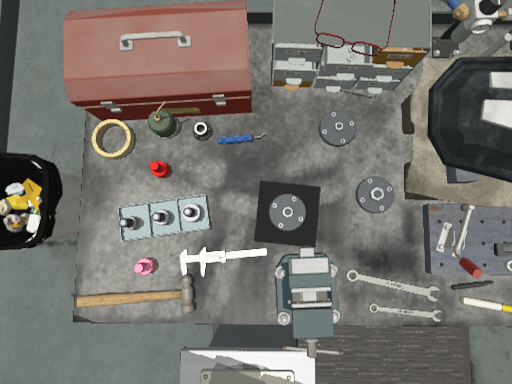

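View pics/wrist0.png

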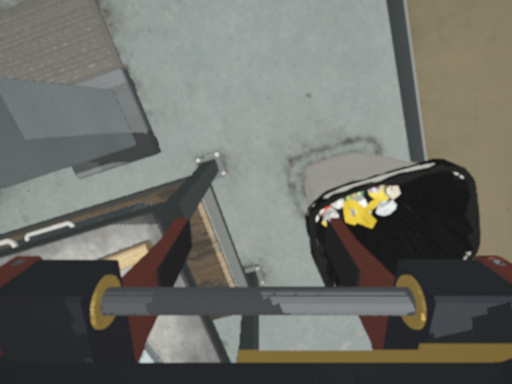

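The top view shows the mat with a flange at about (288,212) and the tray at (165,217), with sockets near (128,222), (162,217) and (192,212). I'll zoom in on these and measure them.

```bash
cat > h.py <<'E'
from rig import robot,cams,spot_in,tip_of
import cv2,numpy as np
from scipy.spatial.transform import Rotation as Ro
def T_of(s):
    T=np.eye(4);T[:3,:3]=Ro.from_euler('xyz',s['tcp_rot'],degrees=True).as_matrix();T[:3,3]=s['tool_pos'];return T
def cap(n):
    s=robot.sense();c=cams.capture(n)
    M=c['cam_to_world'] if 'cam_to_world' in c else T_of(s)@c['mount']
    return c['img'],c['mtx'],M
def back(uv,z,K,M):
    d=M[:3,:3]@np.linalg.inv(K)@np.array([uv[0],uv[1],1.]);o=M[:3,3];return o+d*(z-o[2])/d[2]
def proj(p,K,M):
    q=M[:3,:3].T@(np.asarray(p)-M[:3,3]);u=K@q;return u[:2]/u[2]
def crop(img,x0,y0,w,h,f,name):
    cv2.imwrite('pics/'+name,cv2.resize(np.ascontiguousarray(img[y0:y0+h,x0:x0+w,::-1]),None,fx=f,fy=f,interpolation=cv2.INTER_CUBIC))
E
python3 - <<'E'
from h import *
i,K,M=cap('top')
a=i[195:245,110:215];b=i[175:250,250:325]
crop(i,110,185,105,65,7,'tray1.png');crop(i,250,175,80,75,8,'mat1.png')
for n,uv,z in [("mat",(289,211),.003),("flange",(288,212),.019),("s",(127,223),.07),("s",(160,217),.07),("s",(191,211),.07)]: print(n,back(uv,z,K,M).round(4))
for n in ["nut_1_foot","socket_2_mid"]:
  for d in tip_of(n,"top"): print(n,d,back(d['uv'],.019 if n[0]=='n' else .038,K,M).round(4))
i,K,M=cap('scene')
crop(i,150,120,110,80,7,'tray1s.png');crop(i,220,180,90,75,8,'mat1s.png')
E
```

```text
mat [ 0.4812 -0.1004  0.003 ]
flange [ 0.4779 -0.0969  0.019 ]
s [0.4477 0.2719 0.07  ]
s [0.4619 0.1974 0.07  ]
s [0.476  0.1272 0.07  ]
nut_1_foot {'uv': [373.5, 195.5], 'conf': 0.83} [ 0.5193 -0.3038  0.019 ]
socket_2_mid {'uv': [192.5, 211.4], 'conf': 0.71} [0.4768 0.13   0.038 ]
```

View pics/tray1.png

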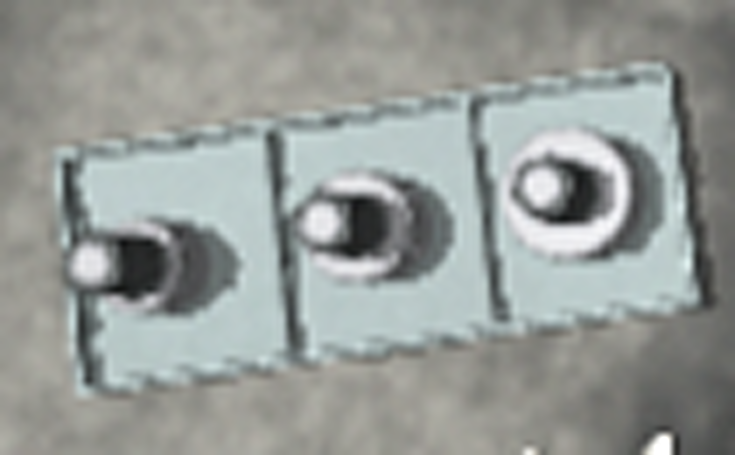

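View pics/mat1.png

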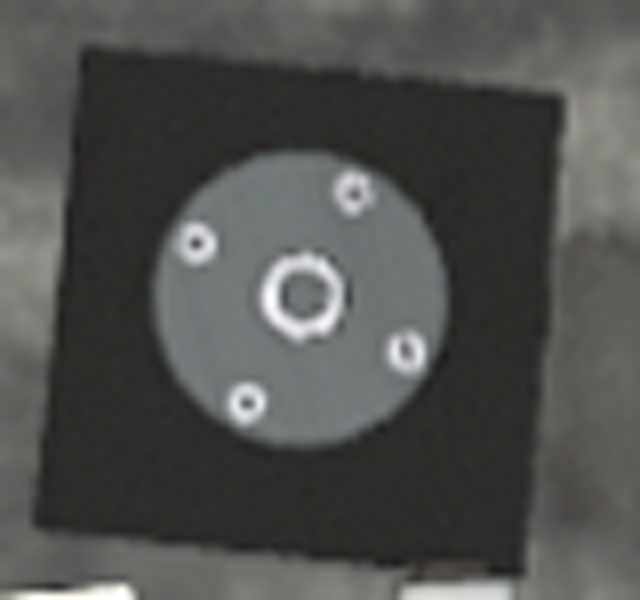

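View pics/tray1s.png

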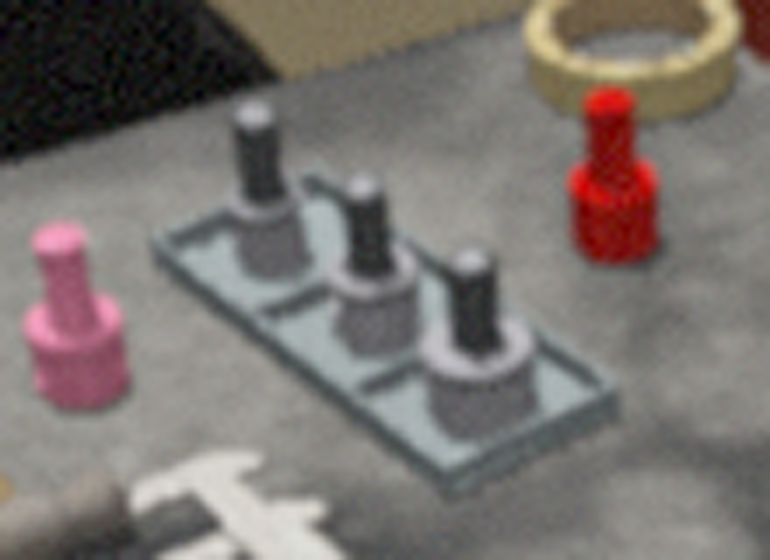

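View pics/mat1s.png

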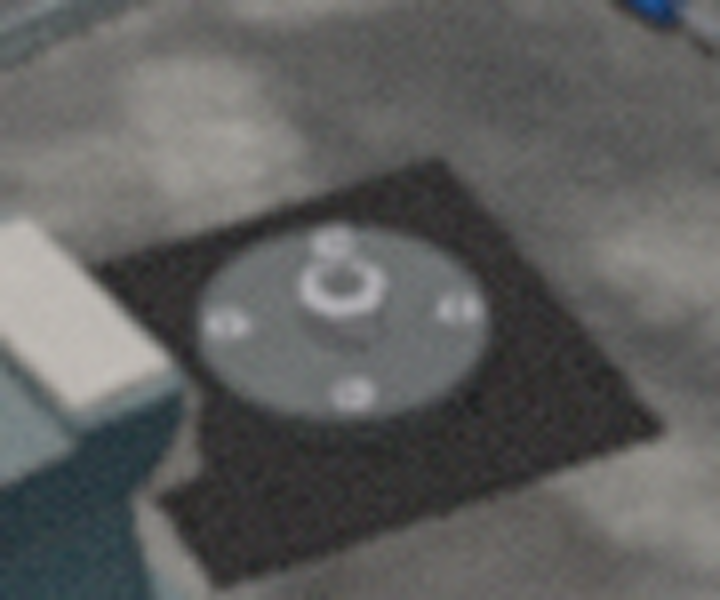

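```bash
python3 - <<'E'
from h import *
s=robot.sense();T=T_of(s);print(T.round(3).tolist())
i,K,M=cap('top');print([back(u,.1,K,M)[:2].round(3).tolist() for u in [(290,255),(325,255),(290,320),(325,330)]])
crop(i,255,235,110,110,5,'vise.png')
i,K,M=cap('scene');crop(i,130,190,130,120,5,'vises.png')
# target TCP xy for view with nut at image (256,150), keeping orientation
mount=cams.capture('wrist');Kw=mount['mtx'];mt=mount['mount']
for p,zc in [((.462,.198,.073),.24),((.478,-.098,.033),.20)]:
  for yaw in range(-180,180,45):
    R=Ro.from_euler('z',yaw,degrees=True).as_matrix()@T[:3,:3]
    TT=np.eye(4);TT[:3,:3]=R;TT[:3,3]=[0,0,zc];Mc=TT@mt
    b=back((256,140),p[2],Kw,Mc); print(p,yaw,'tcp',(np.array(p)-b)[:2].round(3),'toolz',R[:,2].round(2),'tooly',R[:,1].round(2))
E
```

```text
[[-0.0, -0.955, 0.297, 0.186], [0.0, 0.297, 0.955, 0.597], [-1.0, 0.0, 0.0, 0.242], [0.0, 0.0, 0.0, 1.0]]
[[0.381, -0.096], [0.381, -0.171], [0.245, -0.096], [0.225, -0.169]]
(0.462, 0.198, 0.073) -180 tcp [0.421 0.209] toolz [-0.3  -0.95  0.  ] tooly [ 0.95 -0.3   0.  ]
(0.462, 0.198, 0.073) -135 tcp [0.425 0.177] toolz [ 0.46 -0.89  0.  ] tooly [0.89 0.46 0.  ]
(0.462, 0.198, 0.073) -90 tcp [0.451 0.157] toolz [ 0.95 -0.3   0.  ] tooly [0.3  0.95 0.  ]
(0.462, 0.198, 0.073) -45 tcp [0.483 0.161] toolz [0.89 0.46 0.  ] tooly [-0.46  0.89  0.  ]
(0.462, 0.198, 0.073) 0 tcp [0.503 0.187] toolz [0.3  0.95 0.  ] tooly [-0.95  0.3   0.  ]
(0.462, 0.198, 0.073) 45 tcp [0.499 0.219] toolz [-0.46  0.89  0.  ] tooly [-0.89 -0.46  0.  ]
(0.462, 0.198, 0.073) 90 tcp [0.473 0.239] toolz [-0.95  0.3   0.  ] tooly [-0.3  -0.95  0.  ]
(0.462, 0.198, 0.073) 135 tcp [0.441 0.235] toolz [-0.89 -0.46  0.  ] tooly [ 0.46 -0.89  0.  ]
(0.478, -0.098, 0.033) -180 tcp [ 0.437 -0.087] toolz [-0.3  -0.95  0.  ] tooly [ 0.95 -0.3   0.  ]
(0.478, -0.098, 0.033) -135 tcp [ 0.441 -0.119] toolz [ 0.46 -0.89  0.  ] tooly [0.89 0.46 0.  ]
(0.478, -0.098, 0.033) -90 tcp [ 0.467 -0.139] toolz [ 0.95 -0.3   0.  ] tooly [0.3  0.95 0.  ]
(0.478, -0.098, 0.033) -45 tcp [ 0.499 -0.135] toolz [0.89 0.46 0.  ] tooly [-0.46  0.89  0.  ]
(0.478, -0.098, 0.033) 0 tcp [ 0.519 -0.109] toolz [0.3  0.95 0.  ] tooly [-0.95  0.3   0.  ]
(0.478, -0.098, 0.033) 45 tcp [ 0.515 -0.077] toolz [-0.46  0.89  0.  ] tooly [-0.89 -0.46  0.  ]
(0.478, -0.098, 0.033) 90 tcp [ 0.489 -0.057] toolz [-0.95  0.3   0.  ] tooly [-0.3  -0.95  0.  ]
(0.478, -0.098, 0.033) 135 tcp [ 0.457 -0.061] toolz [-0.89 -0.46  0.  ] tooly [ 0.46 -0.89  0.  ]
```

```bash
python3 -c "
import cv2,numpy as np
a=cv2.imread('pics/vise.png');b=cv2.imread('pics/vises.png');print(a.shape,b.shape)
b=cv2.resize(b,(400,370));a=cv2.resize(a,(370,370));cv2.imwrite('pics/v.png',np.hstack([a,b]))"
```

```text
(550, 550, 3) (600, 650, 3)
```

View pics/v.png

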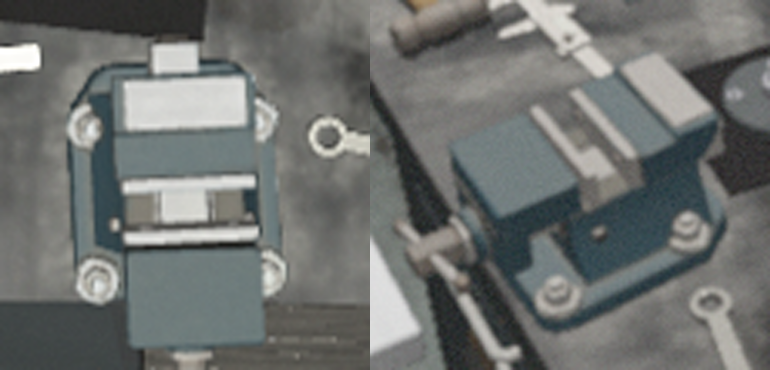

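```bash
python3 -m pendant '[{"hand":60,"tx":24,"ty":-31,"tz":0,"wx":0,"wy":0,"wz":0},{"hand":60,"tx":48,"ty":-62,"tz":0,"wx":0,"wy":0,"wz":0},{"hand":60,"tx":72,"ty":-93,"tz":0,"wx":0,"wy":0,"wz":0},{"hand":60,"tx":96,"ty":-124,"tz":0,"wx":0,"wy":0,"wz":0},{"hand":60,"tx":120,"ty":-155,"tz":0,"wx":0,"wy":0,"wz":0}]' 30
python3 -m pendant '[{"hand":60,"tx":24,"ty":-31,"tz":0,"wx":0,"wy":0,"wz":0},{"hand":60,"tx":48,"ty":-62,"tz":0,"wx":0,"wy":0,"wz":0},{"hand":60,"tx":72,"ty":-93,"tz":0,"wx":0,"wy":0,"wz":0},{"hand":60,"tx":96,"ty":-124,"tz":0,"wx":0,"wy":0,"wz":0},{"hand":60,"tx":120,"ty":-155,"tz":0,"wx":0,"wy":0,"wz":0}]'
python3 -m pendant '[{"hand":60,"tx":24,"ty":-31,"tz":0,"wx":0,"wy":0,"wz":0},{"hand":60,"tx":48,"ty":-62,"tz":0,"wx":0,"wy":0,"wz":0},{"hand":60,"tx":77,"ty":-100,"tz":0,"wx":0,"wy":0,"wz":0},{"hand":60,"tx":77,"ty":-100,"tz":0,"wx":0,"wy":0,"wz":0},{"hand":60,"tx":77,"ty":-100,"tz":0,"wx":0,"wy":0,"wz":0}]'
python3 - <<'E'
from h import *
i,K,M=cap('wrist');cv2.imwrite('pics/w1.png',i[:,:,::-1])
print(robot.sense()['tool_pos'])
for d in tip_of('socket_1_mid','wrist'): print(d,back(d['uv'],.038,K,M).round(4))
E
```

```text
t: 1.52
tool_pos: [0.3065, 0.4403, 0.2418]
tcp_rot: [-27.0, 90.0, 45.7]
force: [0.3, 0.3, -1.2]
finger_gap: 0.695
t: 1.93
tool_pos: [0.4266, 0.2851, 0.2419]
tcp_rot: [-40.7, 90.0, 32.0]
force: [0.9, 1.8, 0.6]
finger_gap: 0.686
t: 2.35
tool_pos: [0.5041, 0.1849, 0.2417]
tcp_rot: [-65.9, 90.0, 6.6]
force: [-0.1, 0.5, 0.2]
finger_gap: 0.682
[0.50297747 0.18609705 0.24157953]
{'uv': [266.5, 26.8], 'conf': 0.91} [0.3505 0.2439 0.038 ]
{'uv': [297.2, 208.8], 'conf': 0.69} [0.5727 0.2195 0.038 ]
{'uv': [264.4, 129.6], 'conf': 0.57} [0.4582 0.2081 0.038 ]
```

View pics/w1.png

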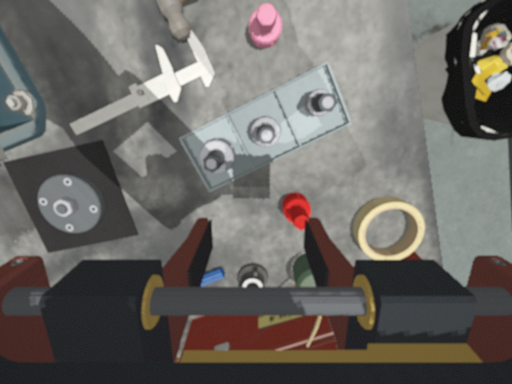

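The tray sockets show at (215,158), (265,130) and (323,101), and the mat flange at (65,205). Next I'll get a close look at the nut.

```bash
python3 -m pendant '[{"hand":60,"tx":2,"ty":-38,"tz":-2,"wx":0,"wy":0,"wz":0},{"hand":60,"tx":4,"ty":-76,"tz":-6,"wx":0,"wy":0,"wz":0},{"hand":60,"tx":6,"ty":-114,"tz":-12,"wx":0,"wy":0,"wz":0},{"hand":60,"tx":8,"ty":-152,"tz":-22,"wx":0,"wy":0,"wz":0},{"hand":60,"tx":10,"ty":-188,"tz":-35,"wx":0,"wy":0,"wz":0}]'
python3 -m pendant '[{"hand":60,"tx":2,"ty":-35,"tz":-10,"wx":0,"wy":0,"wz":0},{"hand":60,"tx":4,"ty":-70,"tz":-20,"wx":0,"wy":0,"wz":0},{"hand":60,"tx":6,"ty":-106,"tz":-30,"wx":0,"wy":0,"wz":0},{"hand":60,"tx":6,"ty":-106,"tz":-30,"wx":0,"wy":0,"wz":0},{"hand":60,"tx":6,"ty":-106,"tz":-30,"wx":0,"wy":0,"wz":0}]'
python3 - <<'E'
from h import *
i,K,M=cap('wrist');cv2.imwrite('pics/w2.png',i[:,:,::-1])
print(robot.sense()['tool_pos'],robot.sense()['tcp_rot'])
u=proj((.478,-.098,.033),K,M);print(u)
x,y=int(u[0])-50,int(u[1])-40
print(x,y);crop(i,x,y,100,75,8,'w2c.png')
for d in tip_of('nut_1_foot','wrist'): print(d,back(d['uv'],.019,K,M).round(4))
for d in tip_of('mat','wrist'): print(d,back(d['uv'],.0,K,M).round(4))
E
```

```text
t: 2.87
tool_pos: [0.5126, -0.0009, 0.2072]
tcp_rot: [-67.5, 89.9, 5.4]
force: [0.2, 0.7, -0.3]
finger_gap: 0.683
t: 3.28
tool_pos: [0.5183, -0.1069, 0.1761]
tcp_rot: [81.8, 89.9, 154.4]
force: [-0.7, 0.1, 0.5]
finger_gap: 0.683
[ 0.5184649  -0.10606201  0.17650707] [ 69.91763588  89.94250038 142.63973392]
[254.3249966 144.3895882]
204 104
{'uv': [98.8, 228.2], 'conf': 0.96} [ 0.5197 -0.3078  0.019 ]
```

View pics/w2.png

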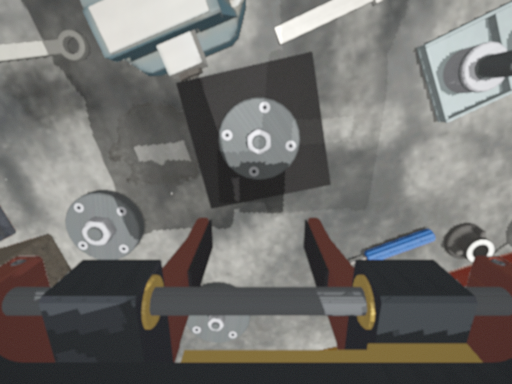

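View pics/w2c.png

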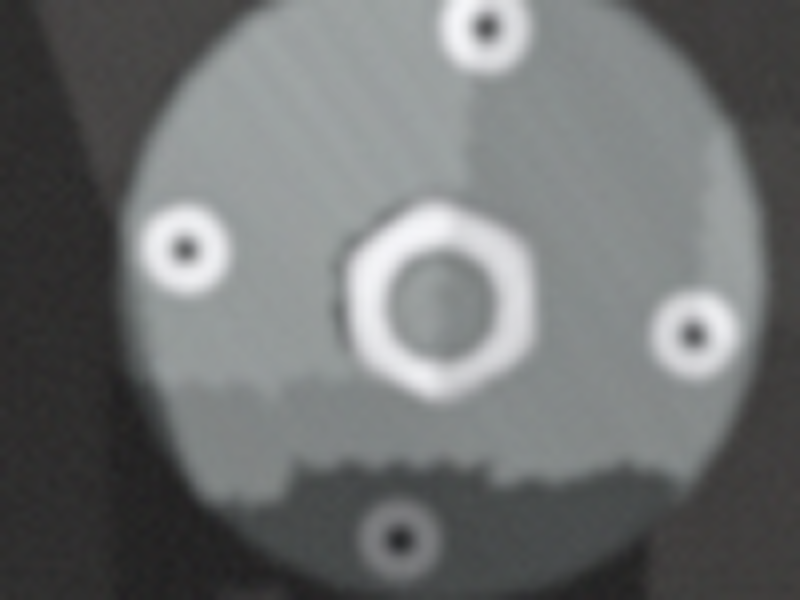

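Scaled against the 90 mm flange, the mat nut at (259,142) measures about 24–25 mm across flats, so the middle socket fits. Next I'll fit its hex for position and yaw and compare it with the spare nuts.

```bash
python3 - <<'E'
from h import *
i,K,M=cap('wrist');g=cv2.cvtColor(i,cv2.COLOR_RGB2GRAY)
T=T_of(robot.sense());print('tool z yaw',np.degrees(np.arctan2(T[1,2],T[0,2])))
for (x,y) in [(259,142),(96,233),(215,325)]:
    p=cv2.resize(g[y-20:y+20,x-20:x+20],None,fx=8,fy=8,interpolation=cv2.INTER_CUBIC)
    _,b=cv2.threshold(p,185,255,cv2.THRESH_BINARY)
    cs,_=cv2.findContours(b,cv2.RETR_EXTERNAL,cv2.CHAIN_APPROX_NONE)
    c=max(cs,key=cv2.contourArea)
    pts=np.array([back(q,.0325,K,M)[:2] for q in (c[:,0]+.5)/8+[x-20-.5,y-20-.5]])
    h=cv2.convexHull((pts*1e5).astype(np.float32))[:,0]/1e5
    (ctr,_,_)=cv2.minAreaRect(pts.astype(np.float32))
    m=cv2.moments((pts*1e5).astype(np.float32));c0=np.array([m['m10'],m['m01']])/m['m00']/1e5
    w=[np.ptp(h@[np.cos(a),np.sin(a)]) for a in np.radians(np.arange(0,180,1))]
    w60=[np.mean([w[(k+j)%180] for j in (0,60,120)]) for k in range(60)]
    k=int(np.argmin(w60));print((x,y),c0.round(4),'AF',round(min(w60)*1e3,1),'AC',round(max(w60)*1e3,1),'flat yaw',k,'max at',np.argmax(w60))
# flange ring centre
E
```

```text
tool z yaw 72.84888215639721
(259, 142) [ 0.4761 -0.093 ] AF 23.7 AC 25.1 flat yaw 15 max at 47
(96, 233) [ 0.5205 -0.3042] AF 29.8 AC 31.5 flat yaw 38 max at 7
(215, 325) [ 0.6828 -0.2159] AF 19.2 AC 20.1 flat yaw 34 max at 5
```

The nuts measure 23.7 mm (mat), 29.8 mm and 19.2 mm. So the mat carries the 24 mm nut and the middle (38 mm) socket matches. Flats yaw is about 76°. I'll view it again with the wrist turned half round, to cancel the camera mount offset.

```bash
python3 - <<'E'
from h import *
s=robot.sense();print(s['joint_positions'].round(1))
i,K,M=cap('top');print([back((287.75,212.1),z,K,M).round(4) for z in (.033,.036)])
E
```

```text
[-12.8  21.4 108.3   0.   50.3 -85.6]
[array([ 0.4769, -0.0954,  0.033 ]), array([ 0.4768, -0.0952,  0.036 ])]
```

```bash
python3 -m pendant '[{"hand":60,"tx":-3,"ty":1,"tz":0,"wx":0,"wy":0,"wz":-0.124},{"hand":60,"tx":-6,"ty":2,"tz":0,"wx":0,"wy":0,"wz":-0.248},{"hand":60,"tx":-10,"ty":3,"tz":0,"wx":0,"wy":0,"wz":-0.372},{"hand":60,"tx":-13,"ty":4,"tz":0,"wx":0,"wy":0,"wz":-0.496},{"hand":60,"tx":-16,"ty":5,"tz":0,"wx":0,"wy":0,"wz":-0.618}]'
python3 -m pendant '[{"hand":60,"tx":-3,"ty":1,"tz":0,"wx":0,"wy":0,"wz":-0.124},{"hand":60,"tx":-6,"ty":2,"tz":0,"wx":0,"wy":0,"wz":-0.248},{"hand":60,"tx":-10,"ty":3,"tz":0,"wx":0,"wy":0,"wz":-0.372},{"hand":60,"tx":-13,"ty":4,"tz":0,"wx":0,"wy":0,"wz":-0.496},{"hand":60,"tx":-16,"ty":5,"tz":0,"wx":0,"wy":0,"wz":-0.618}]'
python3 -m pendant '[{"hand":60,"tx":-3,"ty":1,"tz":0,"wx":0,"wy":0,"wz":-0.124},{"hand":60,"tx":-6,"ty":2,"tz":0,"wx":0,"wy":0,"wz":-0.248},{"hand":60,"tx":-10,"ty":3,"tz":0,"wx":0,"wy":0,"wz":-0.372},{"hand":60,"tx":-13,"ty":4,"tz":0,"wx":0,"wy":0,"wz":-0.496},{"hand":60,"tx":-16,"ty":5,"tz":0,"wx":0,"wy":0,"wz":-0.618}]'
python3 -m pendant '[{"hand":60,"tx":-3,"ty":1,"tz":0,"wx":0,"wy":0,"wz":-0.124},{"hand":60,"tx":-6,"ty":2,"tz":0,"wx":0,"wy":0,"wz":-0.248},{"hand":60,"tx":-10,"ty":3,"tz":0,"wx":0,"wy":0,"wz":-0.372},{"hand":60,"tx":-13,"ty":4,"tz":0,"wx":0,"wy":0,"wz":-0.496},{"hand":60,"tx":-16,"ty":5,"tz":0,"wx":0,"wy":0,"wz":-0.618}]'
python3 -m pendant '[{"hand":60,"tx":-3,"ty":1,"tz":0,"wx":0,"wy":0,"wz":-0.124},{"hand":60,"tx":-6,"ty":2,"tz":0,"wx":0,"wy":0,"wz":-0.248},{"hand":60,"tx":-10,"ty":3,"tz":0,"wx":0,"wy":0,"wz":-0.372},{"hand":60,"tx":-13,"ty":4,"tz":0,"wx":0,"wy":0,"wz":-0.496},{"hand":60,"tx":-16,"ty":5,"tz":0,"wx":0,"wy":0,"wz":-0.618}]'
python3 -m pendant '[{"hand":60,"tx":0,"ty":0,"tz":0},{"hand":60,"tx":0,"ty":0,"tz":0},{"hand":60,"tx":0,"ty":0,"tz":0},{"hand":60,"tx":0,"ty":0,"tz":0},{"hand":60,"tx":0,"ty":0,"tz":0}]'
cat >> h.py <<'E'
def hexfit(g,K,M,x,y,z,thr,r=20):
    p=cv2.resize(g[y-r:y+r,x-r:x+r],None,fx=8,fy=8,interpolation=cv2.INTER_CUBIC)
    _,b=cv2.threshold(p,thr,255,cv2.THRESH_BINARY)
    cs,_=cv2.findContours(b,cv2.RETR_EXTERNAL,cv2.CHAIN_APPROX_NONE)
    c=max(cs,key=cv2.contourArea)
    pts=np.array([back(q,z,K,M)[:2] for q in (c[:,0]+.5)/8+[x-r-.5,y-r-.5]])
    h=cv2.convexHull((pts*1e5).astype(np.float32))[:,0]/1e5
    m=cv2.moments((h*1e5).astype(np.float32));c0=np.array([m['m10'],m['m01']])/m['m00']/1e5
    w=[np.ptp(h@[np.cos(a),np.sin(a)]) for a in np.radians(np.arange(0,180,1))]
    w60=[np.mean([w[(k+j)%180] for j in (0,60,120)]) for k in range(60)]
    k=int(np.argmin(w60));print((x,y),c0.round(4),'AF',round(min(w60)*1e3,1),'AC',round(max(w60)*1e3,1),'flat yaw',k,'max at',np.argmax(w60))
E
python3 - <<'E'
from h import *
s=robot.sense();T=T_of(s);print(s['tool_pos'],s['joint_positions'].round(1),np.degrees(np.arctan2(T[1,2],T[0,2])))
i,K,M=cap('wrist');cv2.imwrite('pics/w3.png',i[:,:,::-1])
u=proj((.4765,-.094,.033),K,M);print(u)
g=cv2.cvtColor(i,cv2.COLOR_RGB2GRAY)
for t in (165,185):hexfit(g,K,M,int(u[0]),int(u[1]),.0325,t)
E
```

```text
t: 3.95
tool_pos: [0.5028, -0.101, 0.1771]
tcp_rot: [-43.9, 90.0, -6.8]
force: [-0.2, 0.1, -0.4]
finger_gap: 0.683
t: 4.37
tool_pos: [0.4867, -0.096, 0.1771]
tcp_rot: [-5.5, 90.0, -3.9]
force: [-0.3, -1.6, -0.5]
finger_gap: 0.686
t: 4.78
tool_pos: [0.4707, -0.0911, 0.1771]
tcp_rot: [27.1, 90.0, -6.6]
force: [-0.2, -0.4, 0.2]
finger_gap: 0.686
t: 5.2
tool_pos: [0.4548, -0.0861, 0.1771]
tcp_rot: [64.7, 90.0, -4.4]
force: [-0.4, 0.2, 0.6]
finger_gap: 0.689
t: 5.62
tool_pos: [0.4387, -0.0811, 0.1771]
tcp_rot: [101.1, 90.0, -3.5]
force: [0.4, 0.5, -0.4]
finger_gap: 0.682
[ 0.43871892 -0.08113184  0.17706063] [-12.   15.  118.2   0.   46.7  92.6] -104.57904677754176
[260.73080633 145.0056267 ]
(260, 145) [ 0.4821 -0.0958] AF 19.3 AC 20.0 flat yaw 32 max at 54
(260, 145) [ 0.4832 -0.0957] AF 17.1 AC 17.6 flat yaw 41 max at 59invalid input
```

View pics/w3.png

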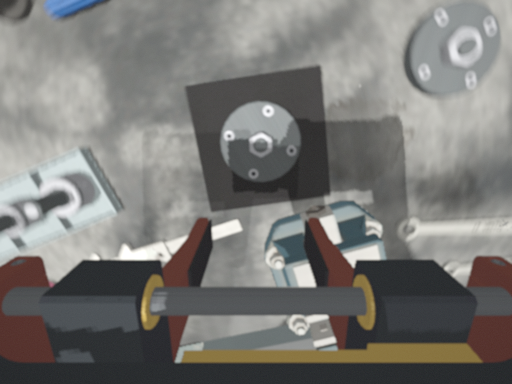

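```bash
python3 - <<'E'
from h import *
i,K,M=cap('wrist')
crop(i,210,95,100,100,6,'w3c.png')
g=cv2.cvtColor(i,cv2.COLOR_RGB2GRAY)
for t in (125,135,145,150,155):hexfit(g,K,M,260,144,.0325,t,16)
c=(210+0,95)
E
```

```text
(260, 144) [ 0.4818 -0.0944] AF 32.8 AC 34.0 flat yaw 45 max at 3
(260, 144) [ 0.4838 -0.0961] AF 30.6 AC 31.6 flat yaw 45 max at 30
(260, 144) [ 0.4843 -0.0963] AF 29.8 AC 30.8 flat yaw 45 max at 30
(260, 144) [ 0.4844 -0.0966] AF 29.2 AC 30.6 flat yaw 45 max at 5
(260, 144) [ 0.4815 -0.0954] AF 20.6 AC 22.2 flat yaw 18 max at 47
```

View pics/w3c.png

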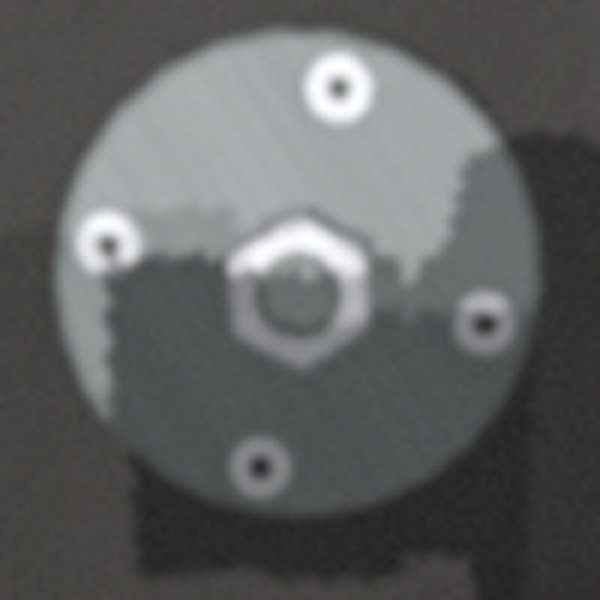

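```bash
python3 - <<'E'
from h import *
i,K,M=cap('wrist');print(back((259.6,143.3),.0325,K,M).round(4))
print('flange outline', back(((302+.5)/6-.5+210,(273)/6-.5+95),.018,K,M).round(4))
# predicted from first pose
T=np.eye(4)
s=robot.sense()
E
```

```text
[ 0.4782 -0.0931  0.0325]
flange outline [ 0.4797 -0.094   0.018 ]
```

The nut centre comes out at about (0.477, -0.093). Now to the tray in this orientation.

```bash
python3 -m pendant '[{"hand":50,"tx":-2,"ty":38,"tz":4,"wx":0,"wy":0,"wz":0},{"hand":50,"tx":-4,"ty":76,"tz":8,"wx":0,"wy":0,"wz":0},{"hand":50,"tx":-6,"ty":114,"tz":10,"wx":0,"wy":0,"wz":0},{"hand":50,"tx":-8,"ty":152,"tz":10,"wx":0,"wy":0,"wz":0},{"hand":50,"tx":-10,"ty":188,"tz":10,"wx":0,"wy":0,"wz":0}]'
python3 -m pendant '[{"hand":50,"tx":-2,"ty":35,"tz":0,"wx":0,"wy":0,"wz":0},{"hand":50,"tx":-4,"ty":70,"tz":0,"wx":0,"wy":0,"wz":0},{"hand":50,"tx":-7,"ty":100,"tz":0,"wx":0,"wy":0,"wz":0},{"hand":50,"tx":-7,"ty":100,"tz":0,"wx":0,"wy":0,"wz":0},{"hand":50,"tx":-7,"ty":100,"tz":0,"wx":0,"wy":0,"wz":0}]'
python3 - <<'E'
from h import *
i,K,M=cap('wrist');cv2.imwrite('pics/w4.png',i[:,:,::-1])
print(robot.sense()['tool_pos'])
u=proj((.462,.198,.06),K,M);print(u);x,y=int(u[0])-60,int(u[1])-45
print(x,y);crop(i,x,y,120,90,6,'w4c.png')
E
```

```text
t: 6.18
tool_pos: [0.4287, 0.108, 0.1872]
tcp_rot: [120.3, 89.9, 16.2]
force: [0.9, -0.2, -0.7]
finger_gap: 0.569
t: 6.6
tool_pos: [0.4215, 0.2075, 0.1868]
tcp_rot: [118.0, 90.0, 14.1]
force: [-0.0, 1.2, -0.8]
finger_gap: 0.569
[0.42144377 0.20631484 0.18665635]
[257.40798918 145.64268696]
197 100
```

View pics/w4.png

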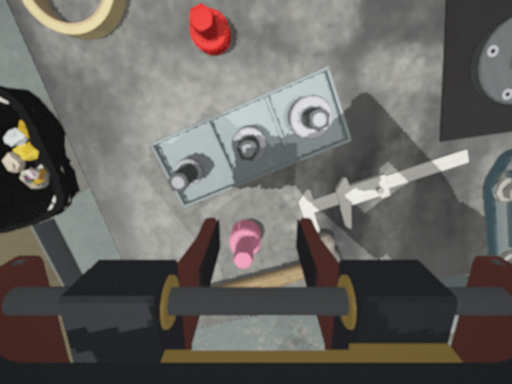

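View pics/w4c.png

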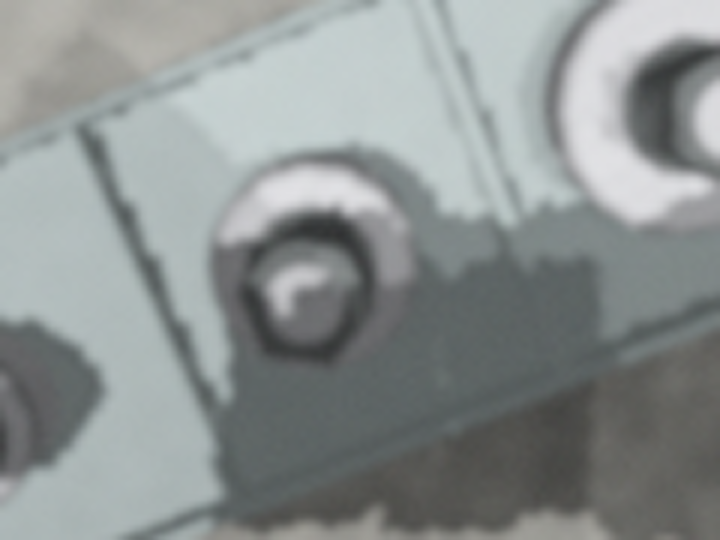

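```bash
python3 - <<'E'
from h import *
i,K,M=cap('wrist')
c=i[130:166,230:266]
c=cv2.convertScaleAbs(c,alpha=1.6,beta=-20)
cv2.imwrite('pics/w4d.png',cv2.resize(c[:,:,::-1],None,fx=16,fy=16,interpolation=cv2.INTER_CUBIC))
E
```

```text
(no output)
```

View pics/w4d.png

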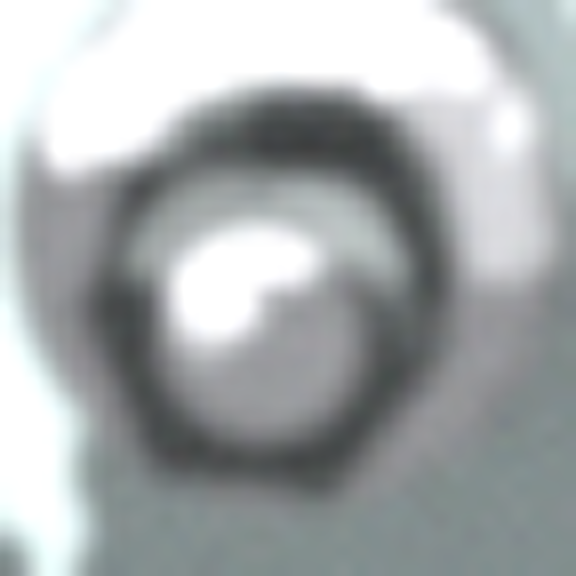

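```bash
python3 - <<'E'
from h import *
i,K,M=cap('wrist')
P=lambda x,y,z=.073:back(((x+.5)/16-.5+230,(y+.5)/16-.5+130),z,K,M)[:2]
print('ctr',P(265,318))
a=[P(*q) for q in [(100,310),(160,470),(325,490),(440,315)]]
for p,q in zip(a,a[1:]): d=q-p;print(np.linalg.norm(d)*1e3,(np.degrees(np.arctan2(d[1],d[0]))+90)%60)
T=T_of(robot.sense());print(T[:3,1],np.degrees(np.arctan2(T[1,2],T[0,2])))
# body disc via outline in crop 6x at z .035: left 212,right 412, top 158, bottom ~365?
for n in('top','scene'):
  i,K,M=cap(n)
  for d in tip_of('socket_1_mid',n): print(n,d,back(d['uv'],.038,K,M).round(4))
E
```

```text
ctr [0.46283621 0.20656522]
10.10434824102673 35.11503274664045
9.877430670072432 38.76494747006615
12.495483470443714 42.50603066456342
[ 9.69161360e-01 -2.46426889e-01 -2.15999401e-04] -104.26616956055953
top {'uv': [156.4, 167.5], 'conf': 0.64} [0.5813 0.2197 0.038 ]
top {'uv': [142.1, 264.2], 'conf': 0.48} [0.3531 0.2439 0.038 ]
scene {'uv': [200.2, 156.9], 'conf': 0.68} [0.4555 0.2093 0.038 ]
scene {'uv': [157.3, 162.0], 'conf': 0.64} [0.3428 0.2511 0.038 ]
scene {'uv': [234.9, 147.3], 'conf': 0.58} [0.5626 0.2005 0.038 ]
```

```bash
python3 -m pendant '[{"hand":42,"tx":10,"ty":0,"tz":-5,"wx":0,"wy":0,"wz":0.1},{"hand":42,"tx":20,"ty":0,"tz":-10,"wx":0,"wy":0,"wz":0.2},{"hand":42,"tx":30,"ty":0,"tz":-15,"wx":0,"wy":0,"wz":0.3},{"hand":42,"tx":40,"ty":0.4,"tz":-20,"wx":0,"wy":0,"wz":0.4},{"hand":42,"tx":40.4,"ty":0.4,"tz":-20,"wx":0,"wy":0,"wz":0.4}]'
python3 -m pendant '[{"hand":42,"tx":0,"ty":0,"tz":-20,"wx":0,"wy":0,"wz":0},{"hand":42,"tx":0,"ty":0,"tz":-40,"wx":0,"wy":0,"wz":0},{"hand":42,"tx":0,"ty":0,"tz":-60,"wx":0,"wy":0,"wz":0},{"hand":42,"tx":0,"ty":0,"tz":-60,"wx":0,"wy":0,"wz":0},{"hand":42,"tx":0,"ty":0,"tz":-60,"wx":0,"wy":0,"wz":0}]'
python3 - <<'E'
from h import *
s=robot.sense();T=T_of(s);print(s['tool_pos'],np.degrees(np.arctan2(T[1,2],T[0,2])))
i,K,M=cap('wrist');cv2.imwrite('pics/w5.png',i[:,:,::-1])
i,K,M=cap('scene');crop(i,130,70,140,130,5,'s5.png')
i,K,M=cap('top');crop(i,110,165,110,90,6,'t5.png')
E
```

```text
t: 7.37
tool_pos: [0.4635, 0.2055, 0.1661]
tcp_rot: [75.0, 90.0, -6.3]
force: [-0.4, 0.1, -0.6]
finger_gap: 0.475
t: 7.78
tool_pos: [0.4613, 0.2055, 0.1063]
tcp_rot: [-76.1, 89.9, -157.6]
force: [-0.3, -0.2, 0.0]
finger_gap: 0.481
[0.4612843  0.20552698 0.10633052] -81.55635880416007
```

View pics/w5.png

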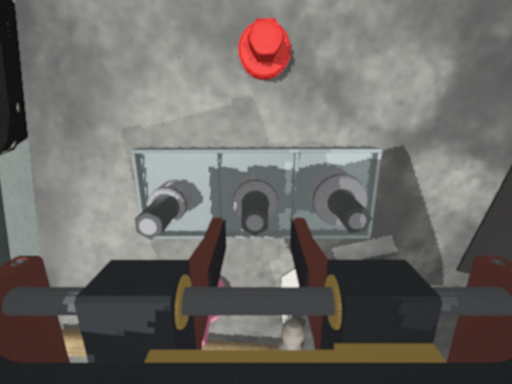

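View pics/s5.png

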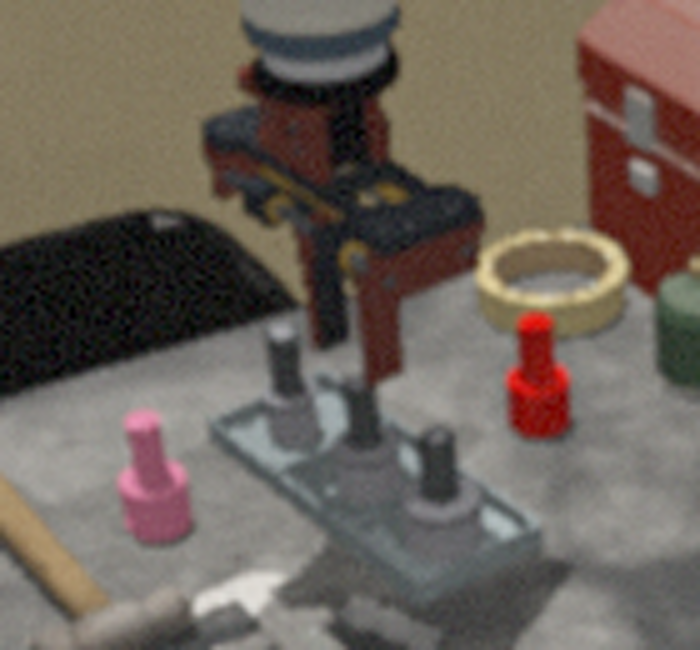

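```bash
python3 - <<'E'
from h import *
i,K,M=cap('wrist');crop(i,215,165,80,80,8,'w5c.png')
print(back((254.5,219),.073,K,M), T_of(robot.sense())[:2,1], robot.sense()['tool_pos'])
E
```

```text
[0.46560689 0.20937674 0.073     ] [0.98892577 0.14839649] [0.46286441 0.20639337 0.10796488]
```

View pics/w5c.png

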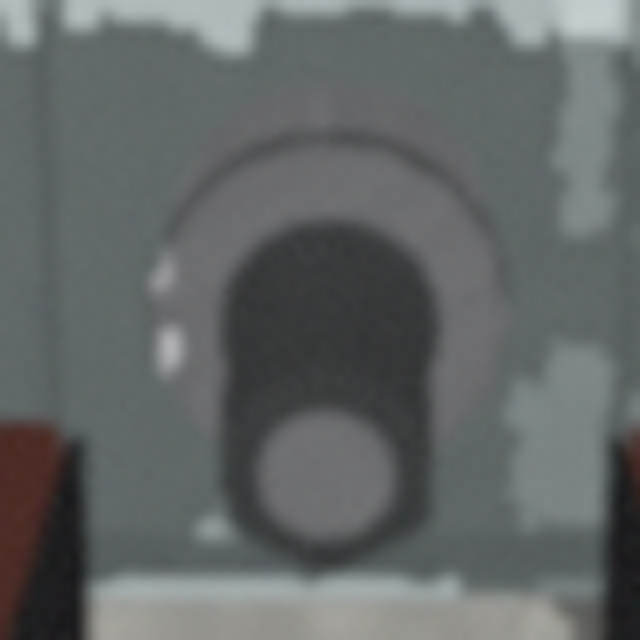

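```bash
cat >> h.py <<'E'
def Mc(xyz,yaw):
    a=np.radians(yaw);z=np.array([np.cos(a),np.sin(a),0]);x=np.array([0,0,-1.]);y=np.cross(z,x)
    T=np.eye(4);T[:3,:3]=np.c_[x,y,z];T[:3,3]=xyz
    return T@cams.capture('wrist')['mount']
E
python3 - <<'E'
from h import *
K=cams.capture('wrist')['mtx'];y0=72.709
yB=y0-np.degrees(.618*5);yC=yB+np.degrees(.4);print(yB,yC)
print('A',back((258.5,141.1),.0328,K,Mc((.519,-.107,.177),y0)))
print('B',back((259.6,143.3),.0328,K,Mc((.439,-.082,.177),yB)))
P=lambda x,y:((x+.5)/16-.5+230,(y+.5)/16-.5+130)
print('sock B',back(P(265,318),.073,K,Mc((.422,.206,.187),yB)))
print('sock C',back((255.4,223.6),.073,K,Mc((.4624,.2064,.107),yC)))
E
```

```text
-104.33495869542438 -81.41664689019144
A [ 0.47731822 -0.09344236  0.0328    ]
B [ 0.47882059 -0.0939397   0.0328    ]
sock B [0.4634426 0.2070124 0.073    ]
sock C [0.46214595 0.20834788 0.073     ]
```

```bash
python3 -m pendant '[{"hand":42,"tx":0,"ty":0.5,"tz":-14,"wx":0,"wy":0,"wz":0},{"hand":42,"tx":-0.7,"ty":0.5,"tz":-28,"wx":0,"wy":0,"wz":0},{"hand":42,"tx":-0.7,"ty":0.5,"tz":-40,"wx":0,"wy":0,"wz":0},{"hand":42,"tx":-0.7,"ty":0.5,"tz":-48,"wx":0,"wy":0,"wz":0},{"hand":42,"tx":-0.7,"ty":0.5,"tz":-48,"wx":0,"wy":0,"wz":0}]'
python3 -m pendant '[{"hand":25,"tx":0,"ty":0,"tz":0,"wx":0,"wy":0,"wz":0},{"hand":10,"tx":0,"ty":0,"tz":0,"wx":0,"wy":0,"wz":0},{"hand":5,"tx":0,"ty":0,"tz":0,"wx":0,"wy":0,"wz":0},{"hand":5,"tx":0,"ty":0,"tz":0,"wx":0,"wy":0,"wz":0},{"hand":5,"tx":0,"ty":0,"tz":0,"wx":0,"wy":0,"wz":0}]' 45
```

```text
t: 8.65
tool_pos: [0.4606, 0.2063, 0.0574]
tcp_rot: [-75.8, 89.9, -157.2]
force: [-0.1, -1.1, 0.1]
finger_gap: 0.479
t: 9.07
tool_pos: [0.4618, 0.2068, 0.0592]
tcp_rot: [106.1, 89.9, 24.7]
force: [-0.7, 1.0, 1.3]
finger_gap: 0.211
```

```bash
python3 -m pendant '[{"hand":5,"tx":0,"ty":0,"tz":12,"wx":0,"wy":0,"wz":0},{"hand":5,"tx":0,"ty":0,"tz":30,"wx":0,"wy":0,"wz":0},{"hand":5,"tx":0,"ty":0,"tz":55,"wx":0,"wy":0,"wz":0},{"hand":5,"tx":0,"ty":0,"tz":80,"wx":0,"wy":0,"wz":0},{"hand":5,"tx":0,"ty":0,"tz":95,"wx":0,"wy":0,"wz":0}]' 45
python3 - <<'E'
from h import *
i,K,M=cap('wrist');cv2.imwrite('pics/w6.png',i[:,:,::-1])
i,K,M=cap('scene');crop(i,130,70,140,130,5,'s6.png')
E
```

```text
t: 9.48
tool_pos: [0.4619, 0.2068, 0.1558]
tcp_rot: [103.2, 89.9, 21.7]
force: [-0.1, 0.3, -3.2]
finger_gap: 0.215
```

View pics/w6.png

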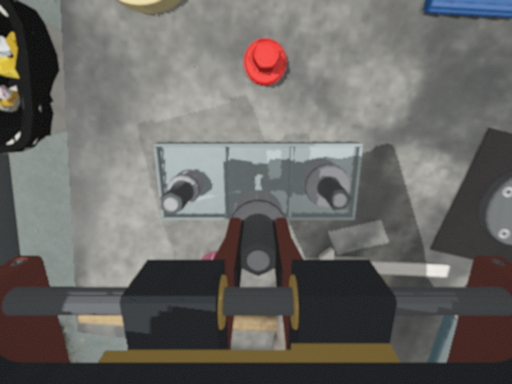

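View pics/s6.png

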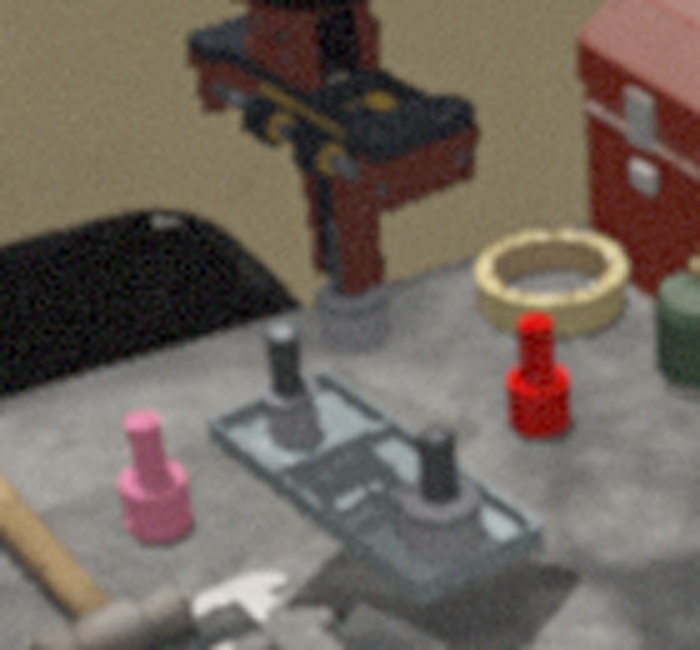

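```bash
python3 - <<'E'
from h import *
i,K,M=cap('wrist')
c=cv2.convertScaleAbs(i[235:280,235:280],alpha=1.6)
cv2.imwrite('pics/w6c.png',cv2.resize(c[:,:,::-1],None,fx=12,fy=12,interpolation=cv2.INTER_CUBIC))
E
```

```text
(no output)
```

View pics/w6c.png

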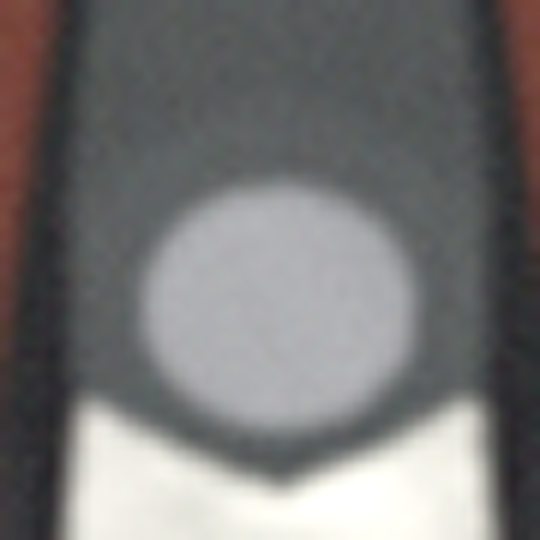

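```bash
python3 - <<'E'
from h import *
K=cams.capture('wrist')['mtx']
a=np.radians(-81.417);z=np.array([np.cos(a),np.sin(a)]);y=np.array([-np.sin(a),np.cos(a)])
p=np.array([.4617,.2069]);b=back((257.96,260.0),.168,K,Mc((*p,.154),-81.417))[:2]-p
oy=b@y;oz=b@z;print('off along y,z mm',oy*1e3,oz*1e3)
oy-=.00075
a=np.radians(-104.33);z=np.array([np.cos(a),np.sin(a)]);y=np.array([-np.sin(a),np.cos(a)])
n=np.array([.4781,-.0937]);t=n-oy*y
print('target TCP',t,'shift mm',(t-p)*1e3)
E
```

```text
off along y,z mm 0.5968927081390141 -0.2138098417877723
target TCP [ 0.47824834 -0.0937379 ] shift mm [  16.54834355 -300.63789503]
```

```bash
python3 -m pendant '[{"hand":5,"tx":1,"ty":-20,"tz":5,"wx":0,"wy":0,"wz":0},{"hand":5,"tx":3,"ty":-50,"tz":10,"wx":0,"wy":0,"wz":-0.05},{"hand":5,"tx":5,"ty":-82,"tz":10,"wx":0,"wy":0,"wz":-0.1},{"hand":5,"tx":7,"ty":-116,"tz":10,"wx":0,"wy":0,"wz":-0.15},{"hand":5,"tx":9,"ty":-150,"tz":10,"wx":0,"wy":0,"wz":-0.2}]'
python3 -m pendant '[{"hand":5,"tx":2,"ty":-34,"tz":0,"wx":0,"wy":0,"wz":-0.05},{"hand":5,"tx":4,"ty":-68,"tz":-10,"wx":0,"wy":0,"wz":-0.1},{"hand":5,"tx":6,"ty":-102,"tz":-20,"wx":0,"wy":0,"wz":-0.15},{"hand":5,"tx":7.5,"ty":-136,"tz":-30,"wx":0,"wy":0,"wz":-0.2},{"hand":5,"tx":7.5,"ty":-150.6,"tz":-30,"wx":0,"wy":0,"wz":-0.2}]'
python3 -m pendant '[{"hand":5,"tz":-10},{"hand":5,"tz":-20},{"hand":5,"tz":-26},{"hand":5,"tz":-30},{"hand":5,"tz":-30}]' || python3 -m pendant '[{"hand":5,"tx":0,"ty":0,"tz":-10,"wx":0,"wy":0,"wz":0},{"hand":5,"tx":0,"ty":0,"tz":-20,"wx":0,"wy":0,"wz":0},{"hand":5,"tx":0,"ty":0,"tz":-26,"wx":0,"wy":0,"wz":0},{"hand":5,"tx":0,"ty":0,"tz":-30,"wx":0,"wy":0,"wz":0},{"hand":5,"tx":0,"ty":0,"tz":-30,"wx":0,"wy":0,"wz":0}]'
python3 - <<'E'
from h import *
i,K,M=cap('wrist');cv2.imwrite('pics/w7.png',i[:,:,::-1])
i,K,M=cap('scene');crop(i,190,120,140,130,5,'s7.png')
i,K,M=cap('top');crop(i,230,150,110,90,6,'t7.png')
E
```

```text
t: 10.15
tool_pos: [0.4693, 0.0553, 0.1622]
tcp_rot: [-80.8, 89.8, -173.8]
force: [0.7, -0.3, -2.9]
finger_gap: 0.213
t: 10.57
tool_pos: [0.4762, -0.0968, 0.1307]
tcp_rot: [-81.2, 89.7, 174.2]
force: [-0.8, 0.2, -2.7]
finger_gap: 0.208
t: 10.98
tool_pos: [0.477, -0.0927, 0.1023]
tcp_rot: [-89.5, 89.8, 166.3]
force: [-0.1, -0.1, -2.6]
finger_gap: 0.217invalid input
```

View pics/w7.png

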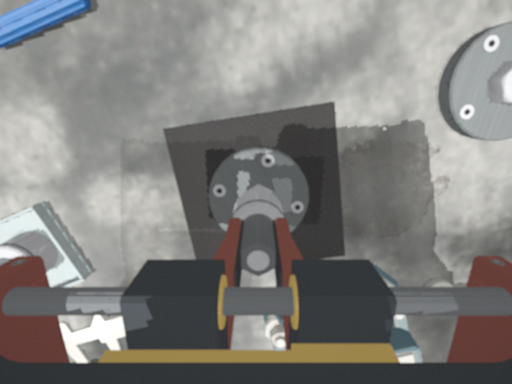

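View pics/s7.png

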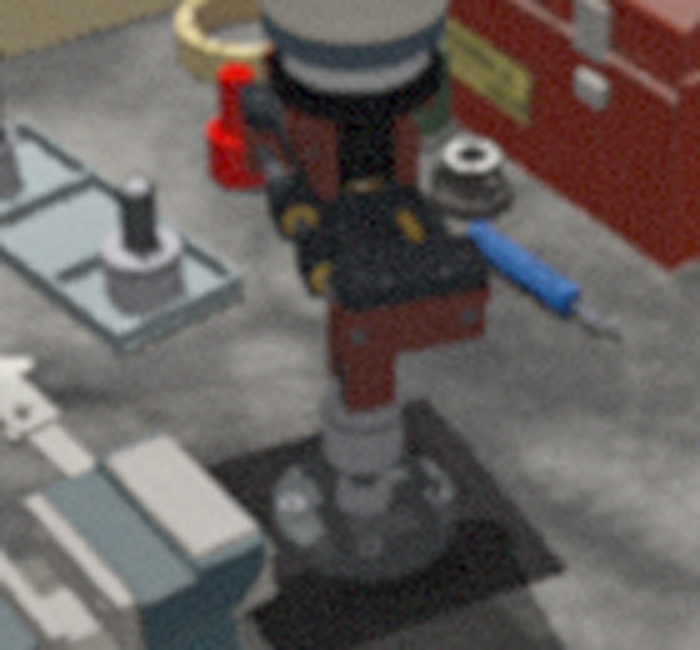

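```bash
python3 -m pendant '[{"hand":5,"tx":0,"ty":0,"tz":-5,"wx":0,"wy":0,"wz":0},{"hand":5,"tx":0,"ty":0,"tz":-10,"wx":0,"wy":0,"wz":0},{"hand":5,"tx":0,"ty":0,"tz":-13,"wx":0,"wy":0,"wz":0},{"hand":5,"tx":0,"ty":0,"tz":-15,"wx":0,"wy":0,"wz":0},{"hand":5,"tx":0,"ty":0,"tz":-16,"wx":0,"wy":0,"wz":0}]'
python3 -m pendant '[{"hand":5,"tx":0,"ty":0,"tz":-0.7,"wx":0,"wy":0,"wz":0},{"hand":5,"tx":0,"ty":0,"tz":-1.3,"wx":0,"wy":0,"wz":0},{"hand":5,"tx":0,"ty":0,"tz":-2,"wx":0,"wy":0,"wz":0},{"hand":5,"tx":0,"ty":0,"tz":-2,"wx":0,"wy":0,"wz":0},{"hand":5,"tx":0,"ty":0,"tz":-2,"wx":0,"wy":0,"wz":0}]'
```

```text
t: 11.55
tool_pos: [0.4777, -0.0939, 0.0873]
tcp_rot: [-88.3, 90.0, 167.4]
force: [-0.7, -0.7, -2.7]
finger_gap: 0.212
t: 11.97
tool_pos: [0.478, -0.094, 0.0857]
tcp_rot: [93.9, 90.0, -10.4]
force: [0.6, -0.3, -2.1]
finger_gap: 0.214
```

```bash
python3 -m pendant '[{"hand":5,"tx":0,"ty":0,"tz":-0.7,"wx":0,"wy":0,"wz":0},{"hand":5,"tx":0,"ty":0,"tz":-1.5,"wx":0,"wy":0,"wz":0},{"hand":5,"tx":0,"ty":0,"tz":-2.5,"wx":0,"wy":0,"wz":0},{"hand":5,"tx":0,"ty":0,"tz":-3,"wx":0,"wy":0,"wz":0},{"hand":5,"tx":0,"ty":0,"tz":-3,"wx":0,"wy":0,"wz":0}]'
```

```text
t: 12.38
tool_pos: [0.4778, -0.0939, 0.0825]
tcp_rot: [-90.5, 90.0, 165.2]
force: [0.4, -0.3, -2.9]
finger_gap: 0.211
```

No resistance, so the socket is going over the nut. I'll carry on to the flange face.

```bash
python3 -m pendant '[{"hand":5,"tx":0,"ty":0,"tz":-1,"wx":0,"wy":0,"wz":0},{"hand":5,"tx":0,"ty":0,"tz":-2,"wx":0,"wy":0,"wz":0},{"hand":5,"tx":0,"ty":0,"tz":-3,"wx":0,"wy":0,"wz":0},{"hand":5,"tx":0,"ty":0,"tz":-4,"wx":0,"wy":0,"wz":0},{"hand":5,"tx":0,"ty":0,"tz":-4,"wx":0,"wy":0,"wz":0}]'
python3 -m pendant '[{"hand":5,"tx":0,"ty":0,"tz":-1,"wx":0,"wy":0,"wz":0},{"hand":5,"tx":0,"ty":0,"tz":-2,"wx":0,"wy":0,"wz":0},{"hand":5,"tx":0,"ty":0,"tz":-3,"wx":0,"wy":0,"wz":0},{"hand":5,"tx":0,"ty":0,"tz":-3.5,"wx":0,"wy":0,"wz":0},{"hand":5,"tx":0,"ty":0,"tz":-3.5,"wx":0,"wy":0,"wz":0}]'
```

```text
t: 12.8
tool_pos: [0.4777, -0.0939, 0.0784]
tcp_rot: [-91.5, 90.0, 164.2]
force: [0.5, 0.9, -2.3]
finger_gap: 0.212
t: 13.22
tool_pos: [0.4777, -0.0939, 0.075]
tcp_rot: [-91.6, 90.0, 164.0]
force: [-1.4, 1.8, -2.3]
finger_gap: 0.213
```

```bash
python3 -m pendant '[{"hand":5,"tx":0,"ty":0,"tz":-0.3,"wx":0,"wy":0,"wz":0},{"hand":5,"tx":0,"ty":0,"tz":-0.6,"wx":0,"wy":0,"wz":0},{"hand":5,"tx":0,"ty":0,"tz":-0.8,"wx":0,"wy":0,"wz":0},{"hand":5,"tx":0,"ty":0,"tz":-0.8,"wx":0,"wy":0,"wz":0},{"hand":5,"tx":0,"ty":0,"tz":-0.8,"wx":0,"wy":0,"wz":0}]'
```

```text
t: 13.63
tool_pos: [0.4778, -0.0939, 0.0743]
tcp_rot: [-92.4, 90.0, 163.3]
force: [-2.0, 2.0, -1.4]
finger_gap: 0.211
```

```bash
python3 -m pendant '[{"hand":5,"tx":0,"ty":0,"tz":-0.3,"wx":0,"wy":0,"wz":0},{"hand":5,"tx":0,"ty":0,"tz":-0.6,"wx":0,"wy":0,"wz":0},{"hand":5,"tx":0,"ty":0,"tz":-0.8,"wx":0,"wy":0,"wz":0},{"hand":5,"tx":0,"ty":0,"tz":-0.8,"wx":0,"wy":0,"wz":0},{"hand":5,"tx":0,"ty":0,"tz":-0.8,"wx":0,"wy":0,"wz":0}]'
python3 - <<'E'
from h import *
i,K,M=cap('scene');crop(i,190,130,140,120,5,'s8.png')
i,K,M=cap('top');crop(i,100,150,220,110,3.5,'t8.png')
i,K,M=cap('wrist');cv2.imwrite('pics/w8.png',i[:,:,::-1])
E
```

```text
t: 14.05
tool_pos: [0.4778, -0.0939, 0.0735]
tcp_rot: [-97.6, 90.0, 158.1]
force: [-2.0, 2.4, -0.4]
finger_gap: 0.211
```

View pics/s8.png

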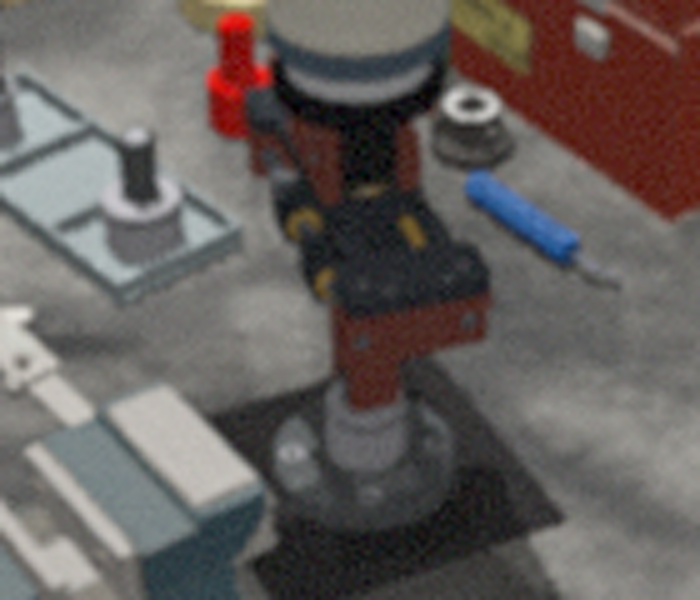

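View pics/w8.png

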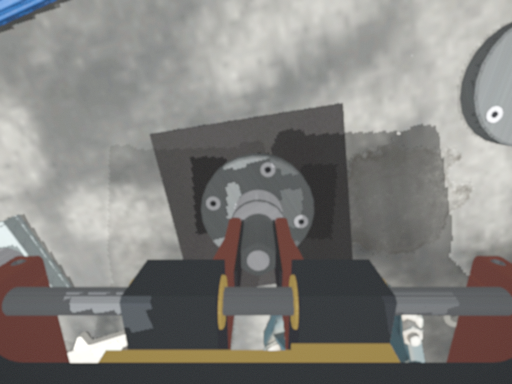

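View pics/t8.png

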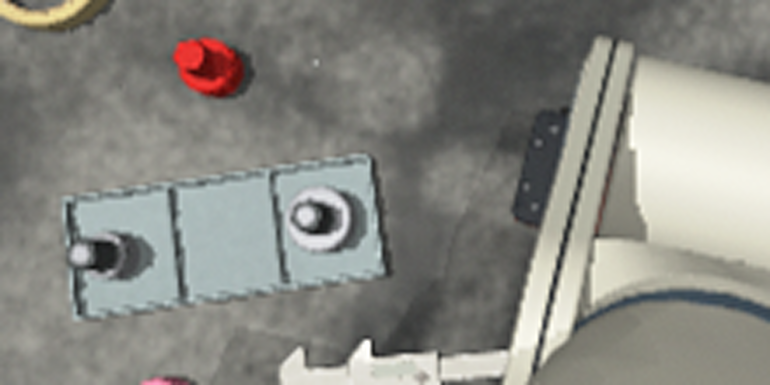

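The scene view shows the socket down on the flange and the wrist view shows it centred. The other two sockets are upright in the tray. A light push should confirm it's on the flange face.

```bash
python3 -m pendant '[{"hand":5,"tx":0,"ty":0,"tz":-0.3,"wx":0,"wy":0,"wz":0},{"hand":5,"tx":0,"ty":0,"tz":-0.6,"wx":0,"wy":0,"wz":0},{"hand":5,"tx":0,"ty":0,"tz":-0.8,"wx":0,"wy":0,"wz":0},{"hand":5,"tx":0,"ty":0,"tz":-0.8,"wx":0,"wy":0,"wz":0},{"hand":5,"tx":0,"ty":0,"tz":-0.8,"wx":0,"wy":0,"wz":0}]'
```

```text
t: 14.62
tool_pos: [0.4778, -0.0939, 0.0727]
tcp_rot: [-97.2, 90.0, 158.5]
force: [-2.7, 3.3, -0.2]
finger_gap: 0.212
```

```bash
python3 -m pendant '[{"hand":5,"tx":-0.3,"ty":0.3,"tz":0,"wx":0,"wy":0,"wz":0},{"hand":5,"tx":-0.6,"ty":0.6,"tz":0,"wx":0,"wy":0,"wz":0},{"hand":5,"tx":-0.6,"ty":0.6,"tz":0,"wx":0,"wy":0,"wz":0},{"hand":5,"tx":-0.6,"ty":0.6,"tz":0,"wx":0,"wy":0,"wz":0},{"hand":5,"tx":-0.6,"ty":0.6,"tz":0,"wx":0,"wy":0,"wz":0}]'
python3 -m pendant '[{"hand":5,"tx":0,"ty":0,"tz":-0.3,"wx":0,"wy":0,"wz":0},{"hand":5,"tx":0,"ty":0,"tz":-0.6,"wx":0,"wy":0,"wz":0},{"hand":5,"tx":0,"ty":0,"tz":-0.8,"wx":0,"wy":0,"wz":0},{"hand":5,"tx":0,"ty":0,"tz":-0.8,"wx":0,"wy":0,"wz":0},{"hand":5,"tx":0,"ty":0,"tz":-0.8,"wx":0,"wy":0,"wz":0}]'
```

```text
t: 15.03
tool_pos: [0.4778, -0.0936, 0.0728]
tcp_rot: [85.3, 89.9, -19.0]
force: [-0.8, 0.2, -2.4]
finger_gap: 0.214
t: 15.45
tool_pos: [0.4778, -0.0935, 0.0722]
tcp_rot: [93.0, 89.9, -11.3]
force: [-0.6, 0.2, 0.5]
finger_gap: 0.212
```

```bash
python3 -m pendant '[{"hand":5,"tx":0,"ty":0,"tz":-0.4,"wx":0,"wy":0,"wz":0},{"hand":5,"tx":0,"ty":0,"tz":-0.8,"wx":0,"wy":0,"wz":0},{"hand":5,"tx":0,"ty":0,"tz":-1.2,"wx":0,"wy":0,"wz":0},{"hand":5,"tx":0,"ty":0,"tz":-1.2,"wx":0,"wy":0,"wz":0},{"hand":5,"tx":0,"ty":0,"tz":-1.2,"wx":0,"wy":0,"wz":0}]'
```

```text
t: 15.87
tool_pos: [0.4779, -0.0935, 0.0721]
tcp_rot: [90.8, 89.9, -13.5]
force: [-5.0, 2.1, 17.5]
finger_gap: 0.212
```

```bash
python3 -m pendant '[{"hand":5,"tx":0,"ty":0,"tz":0.3,"wx":0,"wy":0,"wz":0},{"hand":5,"tx":0,"ty":0,"tz":0.5,"wx":0,"wy":0,"wz":0},{"hand":5,"tx":0,"ty":0,"tz":0.5,"wx":0,"wy":0,"wz":0},{"hand":5,"tx":0,"ty":0,"tz":0.5,"wx":0,"wy":0,"wz":0},{"hand":5,"tx":0,"ty":0,"tz":0.5,"wx":0,"wy":0,"wz":0}]'
python3 - <<'E'
from h import *
i,K,M=cap('scene');crop(i,225,160,80,80,7,'s9.png')
i,K,M=cap('wrist')
crop(i,195,180,130,100,6,'w9.png')
E
```

```text
t: 16.28
tool_pos: [0.4779, -0.0935, 0.0722]
tcp_rot: [91.2, 89.9, -13.1]
force: [-2.4, 0.8, 10.8]
finger_gap: 0.217
```

View pics/s9.png

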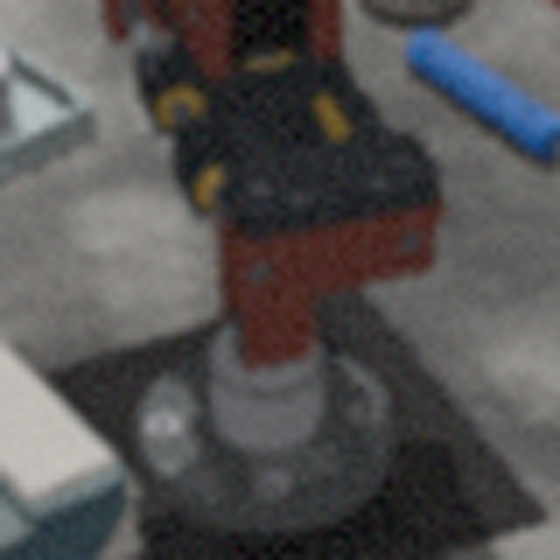

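View pics/w9.png

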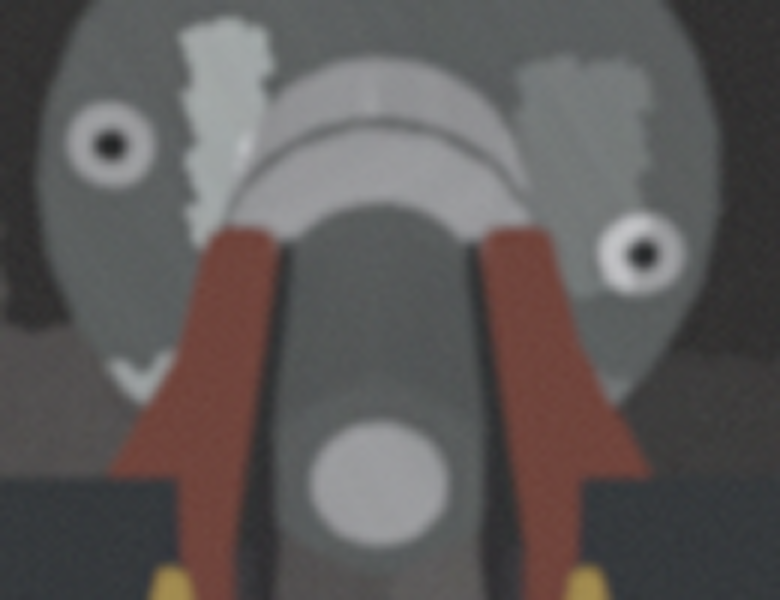

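```bash
python3 - <<'E'
from h import *
s=robot.sense();print(s['t'],s['force'],s['finger_gap']);print(robot.job_done())
E
```

```text
16.3833 [-3.03536494  0.46587565 10.23464227] 0.21540578480469216
the job is handed in; nothing more can be done
None
```

I seated the middle socket (38 mm body, `socket_1`) on the nut of the mat flange and handed the job in at 16.4 s, with the gripper still holding it. No verdict was reported.

**Choice of socket:** In the wrist picture the mat nut measured 23.7 mm across flats, and the two spare nuts measured 29.8 and 19.2 mm. That makes the mat nut the 24 mm one, so I did not try the other two sockets.

**Seating:**
- The socket went over the nut with almost no resistance. There was a slight sideways rub of about 4 N, which I relieved by shifting the tool about 0.8 mm.
- It then stopped firmly: the upward force rose to about 17 N while the height stayed at 72 mm. I eased this to about 10 N and kept the jaws closed on the adapter (opening about 19 mm, grip set to 45 N).

**Last checks:**
- The scene and wrist pictures showed the socket down on the flange, centred and apparently upright.
- The top picture, taken just before the final press, showed the other two sockets upright in the tray.

**One disagreement:** The tool stopped about 3 mm lower than I had worked out from the grasp height. The socket looked unmoved in the grip, and the fingertips sat right at the shoulder of its body. I took this as a small height error in the grasp, not a bad seat, but I did not measure the gap at the rim directly.

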